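# Put the delivered stationery away in the store-room bins

### The arm

A 6-joint arm with a two-finger parallel gripper is mounted at the origin on the work surface. World frame = base frame: x ahead of the robot, y to its left, z up, the work surface at z = 0. Lengths are in m, angles in rad, forces in N, time in s.
With the tool pointing down it reaches from about 0.3 to 0.775 m from the base axis. Payload 14.6 kg.
Tool frame: the origin (TCP) lies on the mounting face of the last link; the fingertips stand 199 mm ahead of it and the grasp point (between the pads) lies 180 mm ahead of it; z points along the fingers, y is the line along which they close (so a half turn about z gives the same grasp; the last joint's range is limited). The gripper opens to 94 mm and grips with 3 to 60 N. Pads are 16 mm wide; open, the fingers measure 119 mm over their backs; the gripper's body (75 mm by 177 mm) begins 78 mm behind the grasp point.
Start: joints at [1.218, 0.3, 1.521, -0, 1.321, -0.067], TCP at [0.155, 0.528, 0.405] pointing down, gripper open.
Joint ranges: [-3.03, 3.03], [-0.79, 2.21], [0.23, 2.52], [-1.04, 4.18], [0, 3.07], [-2.55, 2.55]. Speed limits (rad/s): [2.22, 2.22, 2.57, 3.14, 3.14, 3.14].

### API

Orientations are given as [roll, pitch, yaw] about the fixed x, y, z axes, in that order (R = Rz(yaw) Ry(pitch) Rx(roll)).
In Python, from station import telemetry, cams, workorder, finder gives the robot as it stands.
- The arm moves only by the tool jog_arm, never from a script. Its argument "rows" is a list of rows, each an object with "gripper": the finger opening in m, from 0 to 0.094; "slide": the shift along the tool's x, y, z in m, a list of three; "spin": the turn about the tool's z in rad. In form: [{"gripper": gripper, "slide": [tx, ty, tz], "spin": spin}, ...]. A call has 1 to 8 rows; each row is the pose to reach, as a shift and turn from the pose commanded when the call began, along the tool's axes at that moment; what a row does not reach only later rows make up. A row lasts 1/10 s, in which the tool goes at most 50 mm and 8.59 degrees, less where a joint would pass 70% of its speed; a pose out of reach is approached as far as the arm can. A call with a gripper value outside its range is refused whole. The fingers move at their own pace and stop on an object; "squeeze" is the grip in N (left out, the last holds). Time passes only in rows, so rows that repeat a pose let the fingers close. It gives the time, the measured TCP pose, the force, the opening and the grip force at its end, in the units of the state.
- telemetry.get_obs(): the state, without advancing time (a new reading comes with each control period).
- cams.camera(name): name is "scene" or "top"; returns (picture, depth): 384x512x3 uint8, red, green, blue; 384x512 float32, m along the optical axis (not along the pixel's ray), 0 where there is no reading.
- cams.camera_info(name): a dict with "camera_matrix" (3x3 intrinsics, pixels), "R" (3x3) and "t" (3): a world point X has camera coordinates R X + t. Camera axes: x right, y down, z forward; pixel columns grow to the right and rows downward; lengths in m; the calibration is good to about 2 mm. A picture is of the moment at which its call begins. camera_info takes no time and is no camera call.
- workorder.hand_in(): hands the job in; it is judged then, once.
Trained networks look in the newest picture that a camera, given by its name, has taken for a name from the list of things; names that differ only in an ending like _2 or _b are one class to them, and where a whole thing is asked for, a point or a joint stands for the part that bears it (a point fixed in the world has none). Each returns a list of dicts, best first, with "confidence" (0 to 1); they miss things now and then, are a little off and sometimes report something else, mostly with a low value. They report only what shows in the picture. A call takes as long as a camera call. They do not tell look-alikes from the thing itself.
- finder.find_in(target, camera): "point" ([x, y, z] in m, in world coordinates, good to about 4 mm: the middle of the surface that is visible of it).
- finder.masks_of(target, camera): "region" (384x512 bool, what is visible of it).
The state is a dict: "time_s": time; "qpos": joint angles; "joint_vel": joint speeds; "tau": joint torques, N m; "ee_pos": TCP position; "eef_rot": TCP orientation; "force": force on the tool from outside, world axes, zero at the start; "moment": the same for the moment, N m; "grip_width": finger opening in m; "grip_force": force on a finger pad.
Only numpy, scipy, OpenCV 4.12 (cv2) and the standard library are available. Lean on these libraries where they do the work, as an engineer would, in place of code of your own. Each camera call takes 0.05 s, during which the arm holds its last target. There are 200 camera calls.

### The job

Put away the four new supplies left loose on the store-room counter - the glue stick, the till roll, the box of staples and the battery: each goes into the blue bin that already holds its own kind. Set each one down on the floor of the free front part of its bin, the same way up as it stands now; do not drop it in. Leave the stapler and the rubber stamp where they are.

Things in the scene. Friction and masses are not known exactly. Their poses are not given: they have to be found in the camera images.
- glue_stick: Loose glue stick standing upright, white barrel, dark grey cap on top, black turning foot: 28 mm diameter (the cap, upper 28 mm), 27 mm barrel, 86 mm tall, 45 g. Origin at the centre of its underside, z up along it.
- till_roll: Loose roll of white till paper standing on end, dark core hole on top: 46 mm diameter, 57 mm tall, 80 g. Origin at the centre of its underside, z up along it.
- staple_box: Loose small cardboard box of staples lying flat, white label with a picture of two staple strips on top: 56 mm (its x) by 36 mm (its y) by 26 mm high (z), 100 g. Origin at the centre of its underside.
- d_cell: Loose D-size battery standing upright, black jacket with a copper-coloured upper band, steel nub on top: 34 mm diameter, 61 mm tall including the 3.5 mm nub, 140 g. Origin at the centre of its underside, z up along it.
- glue_bin: Fixed open-front blue bin (all four alike), 175 mm deep (x), 120 wide (y); walls 4 mm thick, 58 high, front lip 28; floor 3 mm. Origin: centre of underside; z up; the front faces -x, the robot. At its rear stand five glue sticks, 86 mm tall. Its front half is free: middle at x = -42 mm, y = 0; 82 mm deep by 112 wide.
- roll_bin: Fixed open-front blue bin (all four alike), 175 mm deep (x), 120 wide (y); walls 4 mm thick, 58 high, front lip 28; floor 3 mm. Origin: centre of underside; z up; the front faces -x, the robot. At its rear stand three till rolls, two side by side and one on top of these, up to 118 mm high. Its front half is free: middle at x = -42 mm, y = 0; 82 mm deep by 112 wide.
- staple_bin: Fixed open-front blue bin (all four alike), 175 mm deep (x), 120 wide (y); walls 4 mm thick, 58 high, front lip 28; floor 3 mm. Origin: centre of underside; z up; the front faces -x, the robot. At its rear lie five boxes of staples in two layers, 56 mm high. Its front half is free: middle at x = -42 mm, y = 0; 82 mm deep by 112 wide.
- cell_bin: Fixed open-front blue bin (all four alike), 175 mm deep (x), 120 wide (y); walls 4 mm thick, 58 high, front lip 28; floor 3 mm. Origin: centre of underside; z up; the front faces -x, the robot. At its rear stand five D-size batteries, 61 mm tall. Its front half is free: middle at x = -42 mm, y = 0; 82 mm deep by 112 wide.
- stapler: Bystander: small black desk stapler with a steel magazine, 98 mm long (its x), 28 mm wide, about 45 mm tall, 160 g, loose. Origin at the centre of its underside.
- rubber_stamp: Bystander: self-inking rubber stamp standing upright, grey body with a black round-topped handle, 50 by 36 mm foot, 68 mm tall, 90 g, loose. Origin at the centre of its underside.
There are look-alikes about, which are no part of the job. Leave any red or yellow look-alike of the till_roll alone.

How it is judged:
At the end, for the whole second after the job is handed in: Each of the four supplies rests on the floor of the bin of its own kind (origin inside the bin's walls, underside within 12 mm of the bin's underside), the same way up as at the start within 0.15 rad, at rest (x of glue_stick in the frame of glue_bin between -0.082 and 0.08 m and y of glue_stick in the frame of glue_bin between -0.052 and 0.052 m and z of glue_stick in the frame of glue_bin between -0.003 and 0.012 m and angle between each of glue_stick, till_roll, staple_box, d_cell's own z axis and vertical below 0.15 rad and linear speed of each of glue_stick, till_roll, staple_box, d_cell below 0.02 m/s and x of till_roll in the frame of roll_bin between -0.082 and 0.08 m and y of till_roll in the frame of roll_bin between -0.052 and 0.052 m and z of till_roll in the frame of roll_bin between -0.003 and 0.012 m and x of staple_box in the frame of staple_bin between -0.082 and 0.08 m and y of staple_box in the frame of staple_bin between -0.052 and 0.052 m and z of staple_box in the frame of staple_bin between -0.003 and 0.012 m and x of d_cell in the frame of cell_bin between -0.082 and 0.08 m and y of d_cell in the frame of cell_bin between -0.052 and 0.052 m and z of d_cell in the frame of cell_bin between -0.003 and 0.012 m); the robot touches nothing.
It fails at once if a supply is dropped or thrown: moves faster than 0.8 m/s out of the fingers (a fall of over 3 cm) ((linear speed of glue_stick above 0.8 m/s and contact force between the fingers and glue_stick below 0.05 N) or (linear speed of till_roll above 0.8 m/s and contact force between the fingers and till_roll below 0.05 N) or (linear speed of staple_box above 0.8 m/s and contact force between the fingers and staple_box below 0.05 N) or (linear speed of d_cell above 0.8 m/s and contact force between the fingers and d_cell below 0.05 N)).
It fails at once if the stapler is shifted by more than 20 mm or knocked over (distance of stapler from where it was at the start of the episode above 0.02 m or angle between stapler's own z axis and vertical above 0.4 rad).
It fails at once if the rubber stamp is shifted by more than 20 mm or knocked over (distance of rubber_stamp from where it was at the start of the episode above 0.02 m or angle between rubber_stamp's own z axis and vertical above 0.4 rad).
It also fails if it takes over 109 s, if anything falls off the work surface, if the arm or the gripper's body presses on something with over 40 N, if the wrist force passes 120 N, or if a joint passes its speed limit or range.

## Working session

There is one attempt and no reset: what is moved stays moved. The work goes in short steps, Python scripts to look and compute and a tool call to move; the robot and the scene stay as the last step left them, time stands still between calls to the robot, and variables do not carry over. Pictures are saved under pics/ and viewed, at most 14 in all, crops included, and the job is handed in when it is done.

Besides the shell and the picture viewer there is one more tool, called after "Call:" as a command line: name --argument value ..., lists and objects as JSON in quotes. jog_arm: Moves the arm, as the interface text tells. Its arguments: {"type":"object","properties":{"rows":{"type":"array","items":{"type":"object","properties":{"gripper":{"type":"number"},"slide":{"type":"array","items":{"type":"number"}},"spin":{"type":"number"}}}},"squeeze":{"type":"number"}},"required":["rows"]}

```bash
mkdir -p pics; cat > h.py <<'E'
import numpy as np, cv2
from station import telemetry, cams, workorder, finder
def world(cam,depth,mask):
    i=cams.camera_info(cam);K=np.array(i["camera_matrix"]);R=np.array(i["R"]);t=np.array(i["t"])
    v,u=np.nonzero(mask&(depth>0));d=depth[v,u]
    c=np.stack([(u-K[0,2])/K[0,0]*d,(v-K[1,2])/K[1,1]*d,d],1)
    return (c-t)@R
def px(cam,X):
    i=cams.camera_info(cam);K=np.array(i["camera_matrix"]);c=K@(np.array(i["R"])@np.array(X)+np.array(i["t"]));return (c[:2]/c[2]).round()
E
python3 - <<'E'
from h import *
for c in("scene","top"):
    p,d=cams.camera(c);cv2.imwrite(f"pics/{c}0.png",cv2.resize(p[:,:,::-1],(800,600)));np.save(f"pics/{c}d.npy",d);np.save(f"pics/{c}p.npy",p)
    for n in "glue_stick till_roll staple_box d_cell glue_bin roll_bin staple_bin cell_bin stapler rubber_stamp".split():
        print(c,n,[(np.round(f["point"],3).tolist(),px(c,f["point"]).tolist(),round(f["confidence"],2)) for f in finder.find_in(n,c)][:5])
o=telemetry.get_obs();print(o)
E
```

```text
scene glue_stick [([0.443, -0.075, 0.051], [248.0, 159.0], 0.62), ([0.471, 0.219, 0.045], [323.0, 228.0], 0.51)]
scene till_roll [([0.518, -0.272, 0.044], [182.0, 139.0], 0.94), ([0.531, -0.173, 0.044], [199.0, 157.0], 0.85), ([0.347, -0.23, 0.042], [239.0, 124.0], 0.78), ([0.436, -0.199, 0.044], [221.0, 139.0], 0.62), ([0.686, 0.249, 0.034], [262.0, 292.0], 0.51)]
scene staple_box [([0.438, 0.102, 0.029], [296.0, 200.0], 0.58)]
scene d_cell [([0.471, 0.22, 0.046], [324.0, 228.0], 0.79)]
scene glue_bin [([0.645, 0.081, 0.032], [225.0, 235.0], 0.93), ([0.658, -0.084, 0.031], [179.0, 200.0], 0.17)]
scene roll_bin [([0.685, 0.251, 0.032], [263.0, 293.0], 0.85), ([0.476, 0.371, 0.035], [375.0, 273.0], 0.44)]
scene staple_bin [([0.66, -0.081, 0.032], [179.0, 201.0], 0.92)]
scene cell_bin [([0.694, -0.258, 0.035], [130.0, 170.0], 0.65), ([0.685, 0.252, 0.03], [263.0, 294.0], 0.62)]
scene stapler [([0.426, -0.369, 0.024], [190.0, 118.0], 0.7)]
scene rubber_stamp [([0.473, 0.37, 0.037], [375.0, 272.0], 0.7)]
top glue_stick [([0.433, -0.081, 0.083], [283.0, 213.0], 0.55)]
top till_roll [([0.3
[... 561 characters left out ...]
 0.041], [383.0, 221.0], 0.42)]
{'time_s': 1.1, 'qpos': array([ 1.21841145e+00,  2.99889349e-01,  1.52102083e+00,  3.40107702e-05,
        1.32070146e+00, -6.65869543e-02]), 'joint_vel': array([-0.00170805,  0.0024743 , -0.00033413,  0.00112047, -0.00044111,
       -0.00011391]), 'tau': array([-2.85876726e-03, -5.31651235e+01, -3.52912295e+01,  7.07423687e-02,
        2.12228915e-02, -3.21851269e-05]), 'ee_pos': array([0.15504624, 0.52767826, 0.4046426 ]), 'eef_rot': array([-3.14157590e+00, -3.41431072e-05,  2.85578631e+00]), 'force': array([-0.25696758, -0.21599661, -0.35851601]), 'moment': array([ 0.01784405, -0.00291152, -0.02820245]), 'grip_force': 0.0, 'grip_width': 0.09364227745727699}
```

View pics/scene0.png

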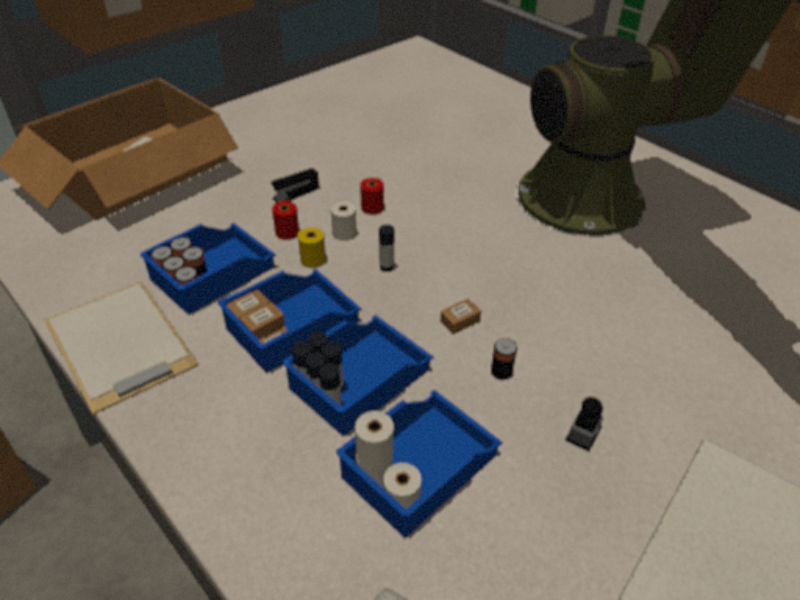

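View pics/top0.png

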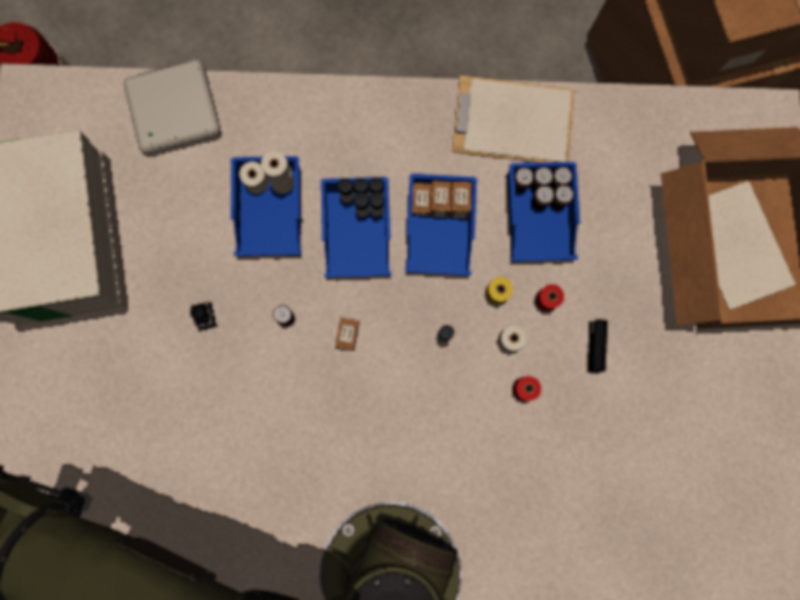

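Till-roll candidates in the top view (800×600): white (512,339), red (551,298), red (527,389), yellow (500,290). Only the white one fits "white till paper" and is loose; the other two white ones (252,175 and 274,163) are already in the bin. The next crop should confirm this while I measure.

```bash
cat > m.py <<'E'
from h import *
def objs(c,d,names=None):
    P=world(c,d,np.ones_like(d,bool))
    for n,g,h,r in (("glue",(.433,-.081),.086,.03),("roll",(.428,-.207),.057,.035),("staple",(.438,.102),.026,.045),("cell",(.465,.215),.0575,.03)):
        s=P[(np.hypot(P[:,0]-g[0],P[:,1]-g[1])<r)&(abs(P[:,2]-h)<.007)]
        if len(s)<5: print(c,n,len(s));continue
        (x,y),(w,l),a=cv2.minAreaRect((s[:,:2]*1000).astype(np.float32)); 
        print(c,n,len(s),"mean",s.mean(0).round(4),"rect",round(x),round(y),round(w),round(l),round(a,1))
def bins(c,d):
    P=world(c,d,np.ones_like(d,bool))
    for n,g in (("glue",(.64,.083)),("roll",(.672,.253)),("staple",(.65,-.08)),("cell",(.68,-.26))):
        s=P[(abs(P[:,0]-g[0])<.13)&(abs(P[:,1]-g[1])<.08)&(P[:,2]>.015)&(P[:,2]<.062)]
        (x,y),(w,l),a=cv2.minAreaRect((s[:,:2]*1000).astype(np.float32))
        f=P[(abs(P[:,0]-g[0])<.13)&(abs(P[:,1]-g[1])<.08)&(abs(P[:,2]-.003)<.005)]
        print(c,n,"rect",round(x),round(y),round(w),round(l),round(a,1),"pct",np.percentile(s[:,0],[.5,99.5]).round(3),np.percentile(s[:,1],[.5,99.5]).round(3))
E
python3 - <<'E'
from m import *
for c in("top","scene"):
    d=np.load(f"pics/{c}d.npy");objs(c,d);bins(c,d)
p=np.load("pics/topp.npy")[:,:,::-1]
a=p[95:265,130:400];cv2.imwrite("pics/crop1.png",cv2.resize(a,None,fx=2.9,fy=2.9,interpolation=cv2.INTER_CUBIC))
E
```

```text
top glue 73 mean [ 0.4335 -0.0854  0.0864] rect 434 -86 26 26 3.4
top roll 206 mean [ 0.4287 -0.2106  0.0575] rect 429 -211 43 45 2.1
top staple 234 mean [0.4319 0.0959 0.0265] rect 432 96 36 56 82.0
top cell 111 mean [0.4608 0.2127 0.0579] rect 461 213 33 32 47.8
top glue rect 631 85 185 128 3.5 pct [0.537 0.725] [0.02  0.152]
top roll rect 667 255 185 127 3.5 pct [0.574 0.76 ] [0.191 0.322]
top staple rect 642 -74 128 187 88.6 pct [0.549 0.734] [-0.138 -0.011]
top cell rect 695 -266 235 135 5.6 pct [0.579 0.789] [-0.333 -0.203]
scene glue 71 mean [ 0.437  -0.0856  0.0847] rect 436 -87 29 26 65.2
scene roll 147 mean [ 0.4336 -0.2101  0.0562] rect 431 -213 45 42 51.8
scene staple 266 mean [0.4369 0.095  0.0255] rect 435 94 39 58 81.4
scene cell 158 mean [0.4659 0.2125 0.0572] rect 464 211 35 32 43.3
scene glue rect 633 81 187 132 3.7 pct [0.54  0.726] [0.018 0.15 ]
scene roll rect 669 252 185 130 3.0 pct [0.577 0.762] [0.189 0.319]
scene staple rect 643 -77 132 187 89.6 pct [0.553 0.735] [-0.141 -0.012]
scene cell rect 674 -271 185 134 2.9 pct [0.583 0.767] [-0.335 -0.204]
```

View pics/crop1.png

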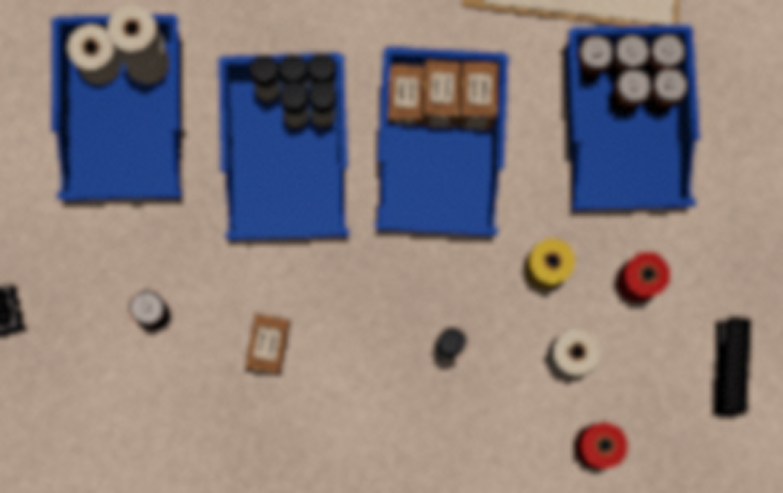

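The crop shows a single loose white till roll at (576,353); the red and yellow ones are look-alikes. The bins, left to right, are roll, glue, staple and cell. I'll start with the battery.

Call:
jog_arm --rows '[{"gripper": 0.06, "slide": [-0.04, -0.02, 0.01], "spin": -0.03}, {"gripper": 0.06, "slide": [-0.08, -0.045, 0.02], "spin": -0.06}, {"gripper": 0.06, "slide": [-0.12, -0.068, 0.03], "spin": -0.1}, {"gripper": 0.06, "slide": [-0.16, -0.09, 0.035], "spin": -0.14}, {"gripper": 0.06, "slide": [-0.2, -0.112, 0.04], "spin": -0.18}, {"gripper": 0.06, "slide": [-0.24, -0.135, 0.045], "spin": -0.22}, {"gripper": 0.06, "slide": [-0.28, -0.158, 0.05], "spin": -0.26}, {"gripper": 0.06, "slide": [-0.31, -0.175, 0.06], "spin": -0.286}]'

```text
time_s: 1.9
ee_pos: [0.4046, 0.2704, 0.3451]
eef_rot: [3.141, 0.001, -3.141]
force: [0.3, 1.0, 0.2]
grip_width: 0.0598
grip_force: 0.0
```

Call:
jog_arm --rows '[{"gripper": 0.06, "slide": [-0.03, -0.03, 0.01], "spin": 0}, {"gripper": 0.06, "slide": [-0.059, -0.06, 0.02], "spin": 0}, {"gripper": 0.06, "slide": [-0.059, -0.06, 0.04], "spin": 0}, {"gripper": 0.06, "slide": [-0.059, -0.06, 0.075], "spin": 0}, {"gripper": 0.06, "slide": [-0.059, -0.06, 0.105], "spin": 0}, {"gripper": 0.06, "slide": [-0.059, -0.06, 0.125], "spin": 0}, {"gripper": 0.06, "slide": [-0.059, -0.06, 0.13], "spin": 0}, {"gripper": 0.06, "slide": [-0.059, -0.06, 0.13], "spin": 0}]'

```text
time_s: 2.7
ee_pos: [0.4622, 0.2124, 0.2145]
eef_rot: [-3.141, -0.001, -3.141]
force: [-0.4, 0.3, -0.2]
grip_width: 0.0603
grip_force: 0.0
```

Call:
jog_arm --rows '[{"gripper": 0.05, "slide": [0, 0, 0], "spin": 0}, {"gripper": 0.04, "slide": [0, 0, 0], "spin": 0}, {"gripper": 0.03, "slide": [0, 0, 0], "spin": 0}, {"gripper": 0.02, "slide": [0, 0, 0], "spin": 0}, {"gripper": 0.02, "slide": [0, 0, 0], "spin": 0}, {"gripper": 0.02, "slide": [0, 0, 0], "spin": 0}, {"gripper": 0.02, "slide": [0, 0, 0], "spin": 0}]' --squeeze 15

```text
time_s: 3.4
ee_pos: [0.4623, 0.2124, 0.2152]
eef_rot: [3.141, 0.001, -3.141]
force: [-0.9, -1.5, 6.7]
grip_width: 0.0336
grip_force: 15.0
```

Call:
jog_arm --rows '[{"gripper": 0.02, "slide": [0, 0, -0.015], "spin": 0}, {"gripper": 0.02, "slide": [0, 0, -0.045], "spin": 0}, {"gripper": 0.02, "slide": [0, 0, -0.085], "spin": 0}, {"gripper": 0.02, "slide": [-0.005, -0.01, -0.11], "spin": 0}, {"gripper": 0.02, "slide": [-0.015, -0.035, -0.12], "spin": 0}, {"gripper": 0.02, "slide": [-0.03, -0.07, -0.12], "spin": 0}, {"gripper": 0.02, "slide": [-0.043, -0.11, -0.12], "spin": 0}, {"gripper": 0.02, "slide": [-0.057, -0.15, -0.12], "spin": 0}]'

```text
time_s: 4.2
ee_pos: [0.5193, 0.061, 0.3347]
eef_rot: [3.142, -0.0, -3.141]
force: [-0.4, 0.9, -1.4]
grip_width: 0.0341
grip_force: 15.0
```

Call:
jog_arm --rows '[{"gripper": 0.02, "slide": [-0.013, -0.04, 0], "spin": 0}, {"gripper": 0.02, "slide": [-0.026, -0.08, 0], "spin": 0}, {"gripper": 0.02, "slide": [-0.04, -0.12, 0], "spin": 0}, {"gripper": 0.02, "slide": [-0.054, -0.16, 0], "spin": 0}, {"gripper": 0.02, "slide": [-0.068, -0.2, 0], "spin": 0}, {"gripper": 0.02, "slide": [-0.082, -0.24, 0], "spin": 0}, {"gripper": 0.02, "slide": [-0.095, -0.28, 0], "spin": 0}, {"gripper": 0.02, "slide": [-0.105, -0.31, 0], "spin": 0}]'

```text
time_s: 5.0
ee_pos: [0.6244, -0.25, 0.3342]
eef_rot: [3.141, -0.001, 3.141]
force: [-0.2, 0.4, -0.1]
grip_width: 0.034
grip_force: 15.0
```

Call:
jog_arm --rows '[{"gripper": 0.02, "slide": [-0.007, -0.015, 0], "spin": 0}, {"gripper": 0.02, "slide": [-0.007, -0.023, 0.01], "spin": 0}, {"gripper": 0.02, "slide": [-0.007, -0.023, 0.035], "spin": 0}, {"gripper": 0.02, "slide": [-0.007, -0.023, 0.065], "spin": 0}, {"gripper": 0.02, "slide": [-0.007, -0.023, 0.09], "spin": 0}, {"gripper": 0.02, "slide": [-0.007, -0.023, 0.106], "spin": 0}, {"gripper": 0.02, "slide": [-0.007, -0.023, 0.113], "spin": 0}, {"gripper": 0.02, "slide": [-0.007, -0.023, 0.116], "spin": 0}]'

```text
time_s: 5.8
ee_pos: [0.6313, -0.2703, 0.2184]
eef_rot: [3.141, -0.0, -3.141]
force: [-0.3, -1.1, -1.5]
grip_width: 0.0338
grip_force: 15.0
```

```bash
python3 - <<'E'
from m import *
o=telemetry.get_obs();print(o["ee_pos"],o["force"])
p,d=cams.camera("scene");cv2.imwrite("pics/s1.png",cv2.resize(p[80:300,60:360,::-1],(780,572)))
E
```

```text
[ 0.63128471 -0.2703101   0.21841707] [-0.31869536 -1.07795713 -1.50805037]
```

View pics/s1.png

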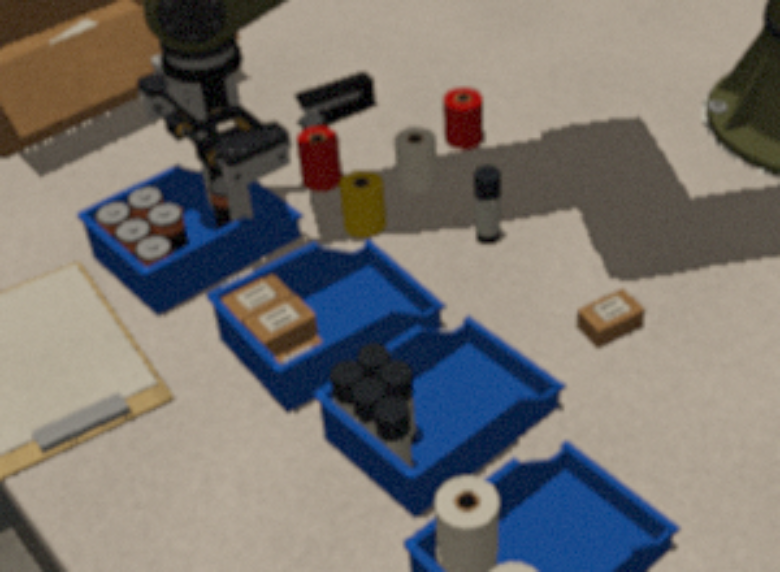

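The battery, at (225,205), is inside the cell bin just above the floor. I'll seat it, release it and lift.

Call:
jog_arm --rows '[{"gripper": 0.02, "slide": [0, 0, 0.001], "spin": 0}, {"gripper": 0.02, "slide": [0, 0, 0.001], "spin": 0}, {"gripper": 0.04, "slide": [0, 0, 0.001], "spin": 0}, {"gripper": 0.05, "slide": [0, 0, 0.001], "spin": 0}, {"gripper": 0.056, "slide": [0, 0, 0.001], "spin": 0}, {"gripper": 0.056, "slide": [0, 0, 0.001], "spin": 0}, {"gripper": 0.056, "slide": [0, 0, -0.02], "spin": 0}, {"gripper": 0.056, "slide": [0, 0, -0.06], "spin": 0}]'

```text
time_s: 6.65
ee_pos: [0.6308, -0.2704, 0.2763]
eef_rot: [3.139, -0.005, -3.141]
force: [-0.0, 0.1, -0.1]
grip_width: 0.0558
grip_force: 0.0
```

Call:
jog_arm --rows '[{"gripper": 0.065, "slide": [0, 0, -0.04], "spin": 0}, {"gripper": 0.065, "slide": [0.01, 0.005, -0.056], "spin": 0}, {"gripper": 0.065, "slide": [0.04, 0.012, -0.056], "spin": 0}, {"gripper": 0.065, "slide": [0.08, 0.024, -0.056], "spin": 0}, {"gripper": 0.065, "slide": [0.12, 0.036, -0.056], "spin": 0}, {"gripper": 0.065, "slide": [0.16, 0.048, -0.056], "spin": 0}, {"gripper": 0.065, "slide": [0.19, 0.057, -0.056], "spin": 0}, {"gripper": 0.065, "slide": [0.2, 0.06, -0.056], "spin": 0}]'

```text
time_s: 7.45
ee_pos: [0.4294, -0.21, 0.335]
eef_rot: [-3.141, 0.0, 3.141]
force: [0.1, -0.5, -1.4]
grip_width: 0.0646
grip_force: 0.0
```

```bash
python3 - <<'E'
from m import *
o=telemetry.get_obs();print(o["ee_pos"],o["eef_rot"])
p,d=cams.camera("scene");objs("scene",d)
P=world("scene",d,np.ones_like(d,bool));s=P[(np.hypot(P[:,0]-.632,P[:,1]+.271)<.03)&(P[:,2]>.053)&(P[:,2]<.072)];print(len(s),s.mean(0))
E
```

```text
[ 0.42939038 -0.20997692  0.33504699] [-3.14144707e+00  1.41207670e-04  3.14145977e+00]
scene glue 72 mean [ 0.4374 -0.0858  0.0847] rect 436 -87 27 27 43.4
scene roll 145 mean [ 0.4333 -0.2104  0.0564] rect 432 -211 47 42 50.4
scene staple 268 mean [0.4371 0.0951 0.0255] rect 435 93 39 57 80.9
scene cell 0
104 [ 0.6341878  -0.26636586  0.05980217]
```

Call:
jog_arm --rows '[{"gripper": 0.065, "slide": [0, 0, 0.02], "spin": 0}, {"gripper": 0.065, "slide": [0, 0, 0.05], "spin": 0}, {"gripper": 0.065, "slide": [0, 0, 0.08], "spin": 0}, {"gripper": 0.065, "slide": [0, 0, 0.105], "spin": 0}, {"gripper": 0.065, "slide": [0, 0, 0.118], "spin": 0}, {"gripper": 0.065, "slide": [0, 0, 0.119], "spin": 0}, {"gripper": 0.055, "slide": [0, 0, 0.119], "spin": 0}, {"gripper": 0.045, "slide": [0, 0, 0.119], "spin": 0}]'

```text
time_s: 8.3
ee_pos: [0.4317, -0.2108, 0.2168]
eef_rot: [-3.141, 0.002, -3.141]
force: [-0.1, 0.2, -0.2]
grip_width: 0.0528
grip_force: 0.0
```

Call:
jog_arm --rows '[{"gripper": 0.035, "slide": [0, 0, 0], "spin": 0}, {"gripper": 0.03, "slide": [0, 0, 0], "spin": 0}, {"gripper": 0.03, "slide": [0, 0, 0], "spin": 0}, {"gripper": 0.03, "slide": [0, 0, 0], "spin": 0}, {"gripper": 0.03, "slide": [0, 0, -0.015], "spin": 0}, {"gripper": 0.03, "slide": [0, 0, -0.045], "spin": 0}, {"gripper": 0.03, "slide": [0, 0, -0.085], "spin": 0}, {"gripper": 0.03, "slide": [0, 0, -0.125], "spin": 0}]' --squeeze 15

```text
time_s: 9.1
ee_pos: [0.431, -0.2104, 0.3423]
eef_rot: [3.141, -0.0, -3.141]
force: [0.5, -0.5, -1.1]
grip_width: 0.0461
grip_force: 15.0
```

Call:
jog_arm --rows '[{"gripper": 0.03, "slide": [-0.007, 0.015, 0], "spin": 0}, {"gripper": 0.03, "slide": [-0.02, 0.05, 0], "spin": 0}, {"gripper": 0.03, "slide": [-0.037, 0.09, 0], "spin": 0}, {"gripper": 0.03, "slide": [-0.054, 0.13, 0], "spin": 0}, {"gripper": 0.03, "slide": [-0.071, 0.17, 0], "spin": 0}, {"gripper": 0.03, "slide": [-0.088, 0.21, 0], "spin": 0}, {"gripper": 0.03, "slide": [-0.105, 0.25, 0], "spin": 0}, {"gripper": 0.03, "slide": [-0.122, 0.29, 0], "spin": 0}]'

```text
time_s: 9.9
ee_pos: [0.5535, 0.0813, 0.341]
eef_rot: [-3.142, 0.0, -3.141]
force: [0.8, -0.7, -1.1]
grip_width: 0.0458
grip_force: 15.0
```

Call:
jog_arm --rows '[{"gripper": 0.03, "slide": [-0.018, 0.04, 0], "spin": 0}, {"gripper": 0.03, "slide": [-0.035, 0.08, 0], "spin": 0}, {"gripper": 0.03, "slide": [-0.05, 0.12, 0], "spin": 0}, {"gripper": 0.03, "slide": [-0.062, 0.15, 0], "spin": 0}, {"gripper": 0.03, "slide": [-0.07, 0.167, 0], "spin": 0}, {"gripper": 0.03, "slide": [-0.0725, 0.1725, 0.005], "spin": 0}, {"gripper": 0.03, "slide": [-0.0725, 0.1725, 0.02], "spin": 0}, {"gripper": 0.03, "slide": [-0.0725, 0.1725, 0.04], "spin": 0}]'

```text
time_s: 10.7
ee_pos: [0.6254, 0.2509, 0.2999]
eef_rot: [3.142, 0.001, 3.141]
force: [0.6, 0.2, -1.9]
grip_width: 0.0459
grip_force: 15.0
```

```bash
python3 - <<'E'
from m import *
o=telemetry.get_obs();print(o["ee_pos"],o["force"],o["grip_width"])
p,d=cams.camera("scene");cv2.imwrite("pics/s2.png",cv2.resize(p[130:350,140:440,::-1],(780,572)))
E
```

```text
[0.6254357  0.25094311 0.29987543] [ 0.59802516  0.18350029 -1.87483337] 0.04588063142519633
```

View pics/s2.png

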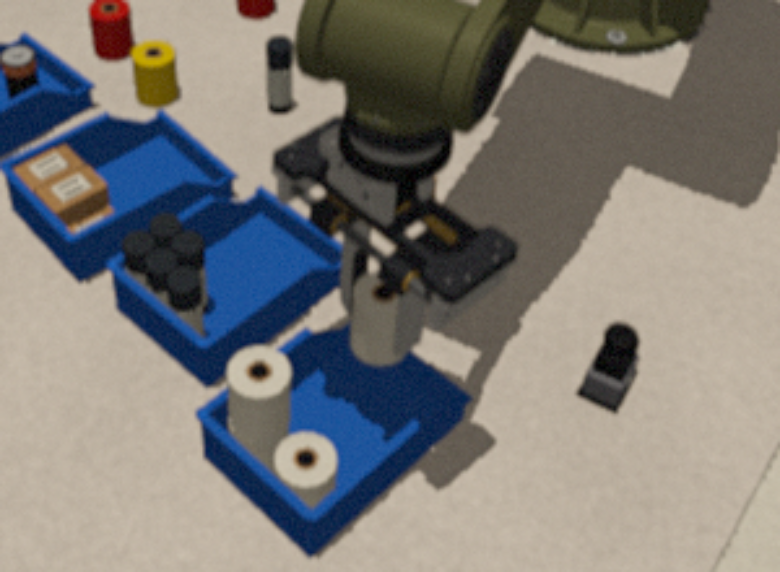

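The roll (380,320) hangs over the front of its bin, well clear of the rear rolls, and the battery (18,70) stands upright in the cell bin. I'll lower the roll.

Call:
jog_arm --rows '[{"gripper": 0.03, "slide": [0, 0, 0.025], "spin": 0}, {"gripper": 0.03, "slide": [0, 0, 0.05], "spin": 0}, {"gripper": 0.03, "slide": [0, 0, 0.068], "spin": 0}, {"gripper": 0.03, "slide": [0, 0, 0.076], "spin": 0}, {"gripper": 0.03, "slide": [0, 0, 0.079], "spin": 0}, {"gripper": 0.03, "slide": [0, 0, 0.08], "spin": 0}, {"gripper": 0.03, "slide": [0, 0, 0.08], "spin": 0}]'

```text
time_s: 11.45
ee_pos: [0.6258, 0.2518, 0.2215]
eef_rot: [3.141, 0.001, -3.142]
force: [0.5, -0.3, -1.5]
grip_width: 0.0457
grip_force: 15.0
```

Call:
jog_arm --rows '[{"gripper": 0.048, "slide": [0, 0, 0], "spin": 0}, {"gripper": 0.056, "slide": [0, 0, 0], "spin": 0}, {"gripper": 0.066, "slide": [0, 0, 0], "spin": 0}, {"gripper": 0.066, "slide": [0, 0, 0], "spin": 0}, {"gripper": 0.066, "slide": [0, 0, -0.015], "spin": 0}, {"gripper": 0.066, "slide": [0, 0, -0.045], "spin": 0}, {"gripper": 0.066, "slide": [0, 0, -0.085], "spin": 0}, {"gripper": 0.066, "slide": [0, 0, -0.115], "spin": 0}]'

```text
time_s: 12.25
ee_pos: [0.6255, 0.2519, 0.3394]
eef_rot: [3.141, 0.002, -3.141]
force: [0.1, -0.3, 0.2]
grip_width: 0.0657
grip_force: 0.0
```

Call:
jog_arm --rows '[{"gripper": 0.056, "slide": [0.02, -0.015, 0], "spin": 0.02}, {"gripper": 0.056, "slide": [0.05, -0.04, 0], "spin": 0.04}, {"gripper": 0.056, "slide": [0.085, -0.07, 0], "spin": 0.07}, {"gripper": 0.056, "slide": [0.12, -0.1, 0], "spin": 0.1}, {"gripper": 0.056, "slide": [0.155, -0.127, 0], "spin": 0.13}, {"gripper": 0.056, "slide": [0.18, -0.147, 0], "spin": 0.15}, {"gripper": 0.056, "slide": [0.192, -0.1565, 0], "spin": 0.15}, {"gripper": 0.056, "slide": [0.192, -0.1565, 0.03], "spin": 0.15}]'

```text
time_s: 13.05
ee_pos: [0.4333, 0.0946, 0.3094]
eef_rot: [3.139, 0.007, 2.991]
force: [1.0, -0.1, -0.9]
grip_width: 0.056
grip_force: 0.0
```

```bash
python3 - <<'E'
from m import *
o=telemetry.get_obs();print(o["ee_pos"],o["eef_rot"])
p,d=cams.camera("scene")
P=world("scene",d,np.ones_like(d,bool));s=P[(np.hypot(P[:,0]-.626,P[:,1]-.252)<.04)&(P[:,2]>.05)&(P[:,2]<.072)];print(len(s),s.mean(0));objs("scene",d)
E
```

```text
[0.43327209 0.09458527 0.30941185] [3.13947705 0.00746515 2.99074697]
377 [0.62772206 0.25406099 0.05918447]
scene glue 75 mean [ 0.4383 -0.085   0.0851] rect 436 -87 29 26 42.0
scene roll 0
scene staple 268 mean [0.4367 0.0953 0.0255] rect 435 94 38 57 83.0
scene cell 0
```

Call:
jog_arm --rows '[{"gripper": 0.056, "slide": [0, 0, 0.03], "spin": 0}, {"gripper": 0.056, "slide": [0, 0, 0.065], "spin": 0}, {"gripper": 0.056, "slide": [0, 0, 0.09], "spin": 0}, {"gripper": 0.056, "slide": [0, 0, 0.1], "spin": 0}, {"gripper": 0.056, "slide": [0, 0, 0.104], "spin": 0}, {"gripper": 0.056, "slide": [0, 0, 0.104], "spin": 0}, {"gripper": 0.046, "slide": [0, 0, 0.104], "spin": 0}, {"gripper": 0.036, "slide": [0, 0, 0.104], "spin": 0}]'

```text
time_s: 13.9
ee_pos: [0.4339, 0.0954, 0.2026]
eef_rot: [3.141, 0.002, 2.992]
force: [0.0, -0.8, -0.5]
grip_width: 0.0437
grip_force: 0.0
```

Call:
jog_arm --rows '[{"gripper": 0.025, "slide": [0, 0, 0], "spin": 0}, {"gripper": 0.02, "slide": [0, 0, 0], "spin": 0}, {"gripper": 0.02, "slide": [0, 0, 0], "spin": 0}, {"gripper": 0.02, "slide": [0, 0, 0], "spin": 0}, {"gripper": 0.02, "slide": [0, 0, -0.015], "spin": 0}, {"gripper": 0.02, "slide": [0, 0, -0.045], "spin": 0}, {"gripper": 0.02, "slide": [0, 0, -0.085], "spin": 0}, {"gripper": 0.02, "slide": [0, 0, -0.12], "spin": 0}]'

```text
time_s: 14.7
ee_pos: [0.4334, 0.0954, 0.3234]
eef_rot: [3.142, 0.0, 2.992]
force: [-0.4, -0.8, -1.0]
grip_width: 0.0356
grip_force: 15.0
```

Call:
jog_arm --rows '[{"gripper": 0.02, "slide": [-0.015, -0.012, 0], "spin": -0.02}, {"gripper": 0.02, "slide": [-0.045, -0.034, 0], "spin": -0.04}, {"gripper": 0.02, "slide": [-0.08, -0.06, 0], "spin": -0.07}, {"gripper": 0.02, "slide": [-0.115, -0.087, 0], "spin": -0.1}, {"gripper": 0.02, "slide": [-0.15, -0.114, 0], "spin": -0.13}, {"gripper": 0.02, "slide": [-0.177, -0.134, 0], "spin": -0.15}, {"gripper": 0.02, "slide": [-0.19, -0.144, 0], "spin": -0.15}, {"gripper": 0.02, "slide": [-0.19, -0.144, 0.02], "spin": -0.15}]'

```text
time_s: 15.5
ee_pos: [0.6013, -0.0772, 0.3032]
eef_rot: [-3.141, 0.004, 3.14]
force: [0.5, 1.2, -1.1]
grip_width: 0.0357
grip_force: 15.0
```

Call:
jog_arm --rows '[{"gripper": 0.02, "slide": [0, 0, 0.025], "spin": 0}, {"gripper": 0.02, "slide": [0, 0, 0.05], "spin": 0}, {"gripper": 0.02, "slide": [0, 0, 0.07], "spin": 0}, {"gripper": 0.02, "slide": [0, 0, 0.083], "spin": 0}, {"gripper": 0.02, "slide": [0, 0, 0.09], "spin": 0}, {"gripper": 0.02, "slide": [0, 0, 0.09], "spin": 0}]'

```text
time_s: 16.1
ee_pos: [0.6, -0.0754, 0.2113]
eef_rot: [3.141, -0.001, -3.141]
force: [-0.4, -1.2, -0.3]
grip_width: 0.0363
grip_force: 15.0
```

```bash
python3 - <<'E'
from m import *
o=telemetry.get_obs();print(o["ee_pos"],o["force"],o["grip_width"])
p,d=cams.camera("scene");cv2.imwrite("pics/s3.png",cv2.resize(p[80:350,60:430,::-1],(780,569)))
E
```

```text
[ 0.60004386 -0.07535842  0.2112573 ] [-0.39536366 -1.19701021 -0.3322399 ] 0.036316215050975896
```

View pics/s3.png

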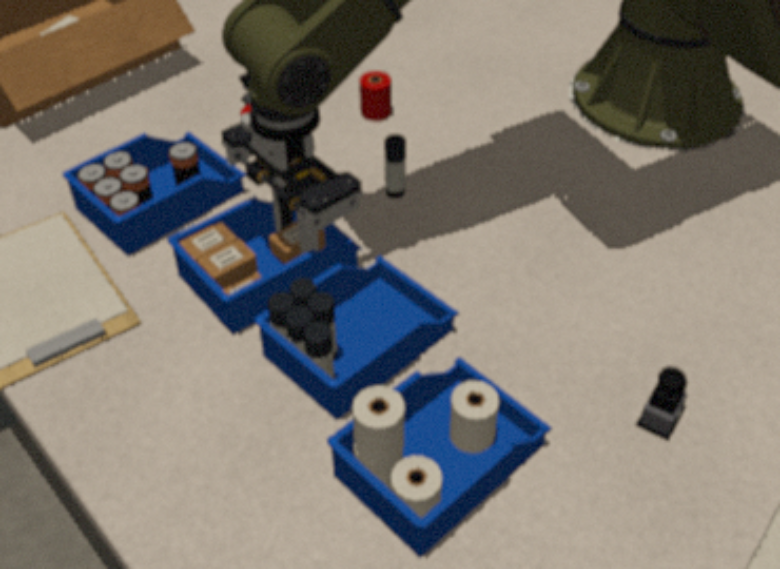

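The staple box (298,240) is in the front of its bin, a few mm up. The roll (473,415) and battery (183,160) both stand upright in theirs. I'll lower the box the last 5 mm and release it.

Call:
jog_arm --rows '[{"gripper": 0.02, "slide": [0, 0, 0.004], "spin": 0}, {"gripper": 0.02, "slide": [0, 0, 0.0055], "spin": 0}, {"gripper": 0.02, "slide": [0, 0, 0.0055], "spin": 0}, {"gripper": 0.045, "slide": [0, 0, 0.0055], "spin": 0}, {"gripper": 0.056, "slide": [0, 0, 0.0055], "spin": 0}, {"gripper": 0.056, "slide": [0, 0, 0.0055], "spin": 0}, {"gripper": 0.056, "slide": [0, 0, -0.01], "spin": 0}, {"gripper": 0.056, "slide": [0, 0, -0.04], "spin": 0}]'

```text
time_s: 16.95
ee_pos: [0.5997, -0.0753, 0.2513]
eef_rot: [3.141, -0.003, -3.141]
force: [-1.0, 0.8, 0.9]
grip_width: 0.056
grip_force: 0.0
```

Call:
jog_arm --rows '[{"gripper": 0.056, "slide": [0, 0, -0.04], "spin": 0}, {"gripper": 0.056, "slide": [0, 0, -0.08], "spin": 0}, {"gripper": 0.056, "slide": [0.02, -0.002, -0.094], "spin": 0}, {"gripper": 0.056, "slide": [0.06, -0.004, -0.094], "spin": 0}, {"gripper": 0.056, "slide": [0.1, -0.006, -0.094], "spin": 0}, {"gripper": 0.056, "slide": [0.14, -0.009, -0.094], "spin": 0}, {"gripper": 0.056, "slide": [0.162, -0.0105, -0.094], "spin": 0}, {"gripper": 0.056, "slide": [0.165, -0.0105, -0.094], "spin": 0}]'

```text
time_s: 17.75
ee_pos: [0.4334, -0.0859, 0.347]
eef_rot: [-3.141, 0.002, 3.141]
force: [1.1, 0.7, 0.9]
grip_width: 0.0559
grip_force: 0.0
```

Call:
jog_arm --rows '[{"gripper": 0.056, "slide": [0, 0, 0.02], "spin": 0}, {"gripper": 0.056, "slide": [0, 0, 0.05], "spin": 0}, {"gripper": 0.056, "slide": [0, 0, 0.085], "spin": 0}, {"gripper": 0.056, "slide": [0, 0, 0.11], "spin": 0}, {"gripper": 0.056, "slide": [0, 0, 0.124], "spin": 0}, {"gripper": 0.056, "slide": [0, 0, 0.127], "spin": 0}, {"gripper": 0.056, "slide": [0, 0, 0.127], "spin": 0}, {"gripper": 0.045, "slide": [0, 0, 0.127], "spin": 0}]'

```text
time_s: 18.55
ee_pos: [0.4356, -0.0859, 0.2196]
eef_rot: [-3.141, 0.002, -3.141]
force: [-0.7, 0.2, -1.2]
grip_width: 0.0514
grip_force: 0.0
```

Call:
jog_arm --rows '[{"gripper": 0.035, "slide": [0, 0, 0], "spin": 0}, {"gripper": 0.025, "slide": [0, 0, 0], "spin": 0}, {"gripper": 0.015, "slide": [0, 0, 0], "spin": 0}, {"gripper": 0.015, "slide": [0, 0, 0], "spin": 0}, {"gripper": 0.015, "slide": [0, 0, 0], "spin": 0}, {"gripper": 0.015, "slide": [0, 0, -0.015], "spin": 0}, {"gripper": 0.015, "slide": [0, 0, -0.045], "spin": 0}, {"gripper": 0.015, "slide": [0, 0, -0.085], "spin": 0}]' --squeeze 10

```text
time_s: 19.35
ee_pos: [0.4347, -0.0858, 0.3035]
eef_rot: [3.141, -0.003, -3.141]
force: [0.3, 0.5, -0.5]
grip_width: 0.028
grip_force: 10.0
```

Call:
jog_arm --rows '[{"gripper": 0.015, "slide": [0, 0, -0.025], "spin": 0}, {"gripper": 0.015, "slide": [-0.015, 0.016, -0.032], "spin": 0}, {"gripper": 0.015, "slide": [-0.042, 0.045, -0.032], "spin": 0}, {"gripper": 0.015, "slide": [-0.07, 0.075, -0.032], "spin": 0}, {"gripper": 0.015, "slide": [-0.1, 0.107, -0.032], "spin": 0}, {"gripper": 0.015, "slide": [-0.13, 0.14, -0.032], "spin": 0}, {"gripper": 0.015, "slide": [-0.15, 0.161, -0.032], "spin": 0}, {"gripper": 0.015, "slide": [-0.155, 0.167, -0.032], "spin": 0}]'

```text
time_s: 20.15
ee_pos: [0.5911, 0.0832, 0.3349]
eef_rot: [3.141, -0.001, -3.139]
force: [-0.3, 0.5, -1.6]
grip_width: 0.0281
grip_force: 10.0
```

Call:
jog_arm --rows '[{"gripper": 0.015, "slide": [0, 0, 0.02], "spin": 0}, {"gripper": 0.015, "slide": [0, 0, 0.045], "spin": 0}, {"gripper": 0.015, "slide": [0, 0, 0.07], "spin": 0}, {"gripper": 0.015, "slide": [0, 0, 0.09], "spin": 0}, {"gripper": 0.015, "slide": [0, 0, 0.1], "spin": 0}, {"gripper": 0.015, "slide": [0, 0, 0.105], "spin": 0}, {"gripper": 0.015, "slide": [0, 0, 0.105], "spin": 0}]'

```text
time_s: 20.85
ee_pos: [0.59, 0.0809, 0.2307]
eef_rot: [3.142, -0.0, 3.142]
force: [0.3, 0.3, 0.4]
grip_width: 0.0279
grip_force: 10.0
```

```bash
python3 - <<'E'
from m import *
o=telemetry.get_obs();print(o["ee_pos"],o["force"],o["grip_width"])
p,d=cams.camera("scene");cv2.imwrite("pics/s4.png",cv2.resize(p[80:350,60:430,::-1],(780,569)))
E
```

```text
[0.59000267 0.08091734 0.23071593] [0.32874493 0.29382469 0.38703255] 0.027913805373440872
```

View pics/s4.png

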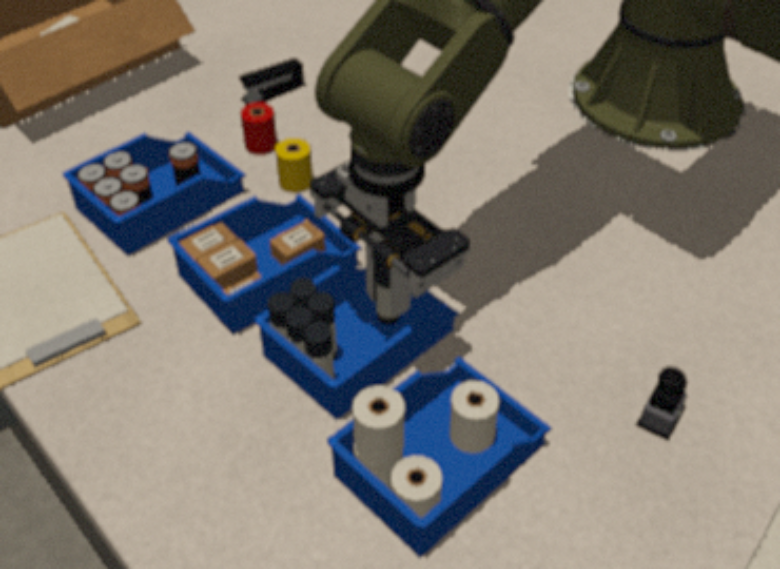

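The glue stick (388,310) is over the free front of its bin and the staple box (297,240) lies flat in its own. I'll lower it the last 9 mm and release.

Call:
jog_arm --rows '[{"gripper": 0.015, "slide": [0, 0, 0.005], "spin": 0}, {"gripper": 0.015, "slide": [0, 0, 0.008], "spin": 0}, {"gripper": 0.015, "slide": [0, 0, 0.0095], "spin": 0}, {"gripper": 0.015, "slide": [0, 0, 0.0095], "spin": 0}, {"gripper": 0.035, "slide": [0, 0, 0.0095], "spin": 0}, {"gripper": 0.045, "slide": [0, 0, 0.0095], "spin": 0}, {"gripper": 0.055, "slide": [0, 0, 0.0095], "spin": 0}, {"gripper": 0.055, "slide": [0, 0, 0.0095], "spin": 0}]'

```text
time_s: 21.7
ee_pos: [0.59, 0.0812, 0.2211]
eef_rot: [3.142, -0.0, -3.141]
force: [0.4, 0.4, 0.1]
grip_width: 0.0538
grip_force: 0.0
```

Call:
jog_arm --rows '[{"gripper": 0.055, "slide": [0, 0, -0.015], "spin": 0}, {"gripper": 0.055, "slide": [0, 0, -0.045], "spin": 0}, {"gripper": 0.055, "slide": [0, 0, -0.085], "spin": 0}, {"gripper": 0.055, "slide": [0, 0, -0.12], "spin": 0}, {"gripper": 0.055, "slide": [0.03, 0, -0.14], "spin": 0}, {"gripper": 0.055, "slide": [0.07, 0, -0.14], "spin": 0}, {"gripper": 0.055, "slide": [0.11, 0, -0.14], "spin": 0}, {"gripper": 0.055, "slide": [0.14, 0, -0.14], "spin": 0}]'

```text
time_s: 22.5
ee_pos: [0.4479, 0.0811, 0.3622]
eef_rot: [3.141, 0.001, -3.141]
force: [0.5, 0.0, 0.4]
grip_width: 0.0548
grip_force: 0.0
```

Call:
jog_arm --rows '[{"gripper": 0.055, "slide": [0.03, 0, 0], "spin": 0}, {"gripper": 0.055, "slide": [0.04, 0, 0], "spin": 0}, {"gripper": 0.055, "slide": [0.04, 0, 0], "spin": 0}]'

```text
time_s: 22.8
ee_pos: [0.4096, 0.0811, 0.3623]
eef_rot: [3.141, 0.002, -3.141]
force: [0.2, 0.2, 0.4]
grip_width: 0.055
grip_force: 0.0
```

```bash
python3 - <<'E'
from m import *
p,d=cams.camera("scene");cv2.imwrite("pics/s5.png",cv2.resize(p[80:350,60:430,::-1],(780,569)))
P=world("scene",d,np.ones_like(d,bool))
for n,g,h in (("glue",(.59,.081),.089),("roll",(.626,.252),.06),("staple",(.6,-.075),.029),("cell",(.632,-.271),.0605)):
    s=P[(np.hypot(P[:,0]-g[0],P[:,1]-g[1])<.03)&(abs(P[:,2]-h)<.012)];print(n,len(s),s.mean(0).round(4),np.percentile(s[:,2],[10,90]).round(4))
E
```

```text
glue 122 [0.593  0.0837 0.0869] [0.0811 0.0905]
roll 394 [0.6282 0.2544 0.0588] [0.0536 0.0616]
staple 274 [ 0.602  -0.0716  0.0275] [0.0221 0.0307]
cell 121 [ 0.6349 -0.2654  0.0584] [0.0514 0.0627]
```

View pics/s5.png

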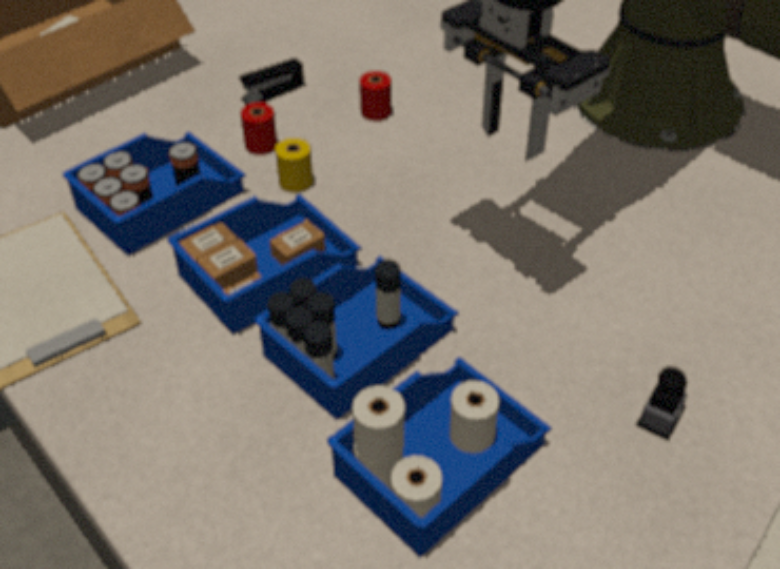

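All four stand upright or lie flat in their own bins: glue (388,295), roll (473,415), staples (298,240), battery (183,160). The stapler, stamp and look-alikes are undisturbed.

```bash
python3 -c "
from h import *
print(workorder.hand_in())"
```

```text
the job is handed in; nothing more can be done
None
```

The glue stick, till roll, box of staples and battery are each set down upright (the staples flat) in the free front of their own bins; the stapler and stamp were left alone, and the job is handed in (no verdict was returned).

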